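# Lock the shaker tray, unlatch the drive link and hold it up off the crank ball

## Task

The stroke of this bottle shaker is about to be changed. First slide the tray lock's round knob away from you, towards the drive link, until it is fully home; then pull the latch of the drive link's coupler out sideways against its spring by its upright paddle, lift the coupler off the crank ball and hold it up about 8 cm above the ball. Finish while still holding the link up there; leave the tray, the spanner, the bottles and the other ware where they are.

Things in the scene. Friction and masses are not known exactly. Their poses are not given: they have to be found in the camera images.
- shaker: Bottle shaker fixed to the bench: white base 280 x 620 mm, deck 90 mm above the bench. Origin on the bench; base spans x -140..140, y -260..360 mm. x: across, away from the operator's (robot's) side; y: along the stroke; z up. Bottle tray at y 50..360, bottles up to 224 mm above the bench; crank disc (96 mm across, top at 104 mm) at the -y end; link, latch and lock lie between.
- tray: Aluminium bottle tray on guide rails, held by the drive link (and by the tray lock once that is home); origin coincides with the shaker's at the start and it can only slide along the shaker's y. Unlocked and uncoupled it rolls freely by 20 mm either way.
- lock (a joint): Slide of the tray lock along the shaker's +x: metres from the open end; 0.038 is its end stop, where the bolt stands fully between the tray's keeper jaws. It starts anywhere from 0 to 0.010. Plain friction of about 2 to 3 N, no spring; it stays where it is left.
- lock_grip (a point): Middle of the tray lock's black round knob: upright cylinder 24 mm across, 30 mm tall (14 mm above this point to 16 mm below; a thin neck goes on 8 mm down to the bolt plate and gibs). Axes as the shaker's. It lies 124 mm above the bench at shaker y -40 mm, x -115 mm (joint 0) to -77 mm.
- latch (a joint): Sprung latch bolt of the coupler: metres pulled out sideways along the shaker's -x (away from the coupler head, towards the operator's side). 0 is shut: the bolt stands 1 mm under the ball's flat shoulder. It is clear of the ball from 0.011 on; stop at 0.016. The spring pushes it shut with about 4 N at 0 and 10 N at the stop.
- latch_grip (a point): Grip point on the latch's black upright paddle: 12 mm thick along the shaker's x, 26 mm wide along y, 18 mm above to 26 mm below this point. Its thin rod (top 29 mm below) runs +x to the coupler: 28 mm free to the spring barrel, 42 mm to the head. At rest at shaker x -74, y -180, 154 mm above the bench. The latch rides on the link, so the paddle rises and tilts with it.
- link: Drive link: steel bar 18 x 12 mm ending in an aluminium coupler head 52 x 50 mm over the crank ball; 0.35 to 0.55 kg with the latch. Origin on its hinge pin at the tray (shaker x 0, y 30, 136 mm above the bench); it runs 210 mm along its own -y to the coupler. It swings only about the shaker's x axis, coupler end up, 0 to 0.9 rad, and falls back if let go.
- coupler (a point): Centre of the coupler's socket on the drive link; coincides with ball when the link is coupled. The socket walls reach 14 mm below this point, the head 33 mm above.
- ball (a point): Centre of the 32 mm steel crank ball, fixed on its pin, 136 mm above the bench, at shaker x 0, y -180 mm.
- wrench: Steel spanner 140 mm long lying on the shaker's deck beyond the drive link. Origin under its middle.
- bottle_a: Stoppered glass bottle 68 mm across, 130 mm tall, standing on the bench beside the crank end of the shaker. Origin under its centre.
- bottle_b: Stoppered glass bottle 60 mm across, 112 mm tall, standing on the bench near the crank end, farther back. Origin under its centre.
- bottle_c: Stoppered glass bottle 88 mm across, 165 mm tall, standing on the bench at the right. Origin under its centre.
- beaker: Clear plastic beaker 70 mm across, 85 mm tall, on the bench in front of the tray. Origin under its centre.
- cups: Stack of orange plastic cups 72 mm across, 94 mm tall, on the bench at the right. Origin under its centre.
- jar: White lidded jar 64 mm across, 75 mm tall, on the bench in front of the tray at the left. Origin under its centre.
Not all that is in view belongs to the job. Of the things shaped like the wrench, the steel one is meant.

How it is judged (in metres and radians):
On the way, in this order (a step that is already met when the one before it is completed fails the run):
1. the tray lock is fully home while the link is still coupled on the ball (value of joint lock above 0.036 m and distance between coupler and ball below 0.006 m), for 0.2 s.
2. the latch is pulled out clear of the ball against its spring, the link still down (value of joint latch above 0.0095 m and distance between coupler and ball below 0.012 m), for 0.05 s.
At the end, for the whole second after the job is handed in: The tray lock stands within 3 mm of its end stop, the tray has not shifted by 5 mm, and the gripper's fingers hold the drive link (more than 1 N on the link or its latch) still, with the coupler's centre 50 to 120 mm from the ball's, carried by nothing else (value of joint lock above 0.035 m and distance of tray from where it was at the start of the episode below 0.005 m and distance between coupler and ball between 0.05 and 0.12 m and angular speed of link below 0.1 rad/s and contact force between link and the fingers above 1 N and contact force between link and shaker below 0.5 N and contact force between link and wrench below 0.2 N); the arm keeps its last pose, push and grip.
It fails at once if the tray is shoved more than 8 mm along its rails (distance of tray from where it was at the start of the episode above 0.008 m).
It fails at once if the spanner or a piece of bench ware is moved more than 20 mm or knocked over (distance of any of wrench, bottle_a, bottle_b, bottle_c, beaker, cups, jar from where it was at the start of the episode above 0.02 m or angle between any of bottle_a, bottle_b, bottle_c, beaker, cups, jar's own z axis and vertical above 0.5 rad).
It also fails if it takes over 51 s, if anything falls off the work surface, if the arm or the gripper's body presses on something with over 40 N, if the wrist force passes 120 N, or if a joint passes its speed limit or range.

## Robot

A 6-joint arm with a two-finger parallel gripper is mounted at the origin on the work surface. World frame = base frame: x ahead of the robot, y to its left, z up, the work surface at z = 0. Lengths are in mm, angles in rad, forces in N, time in s.
With the tool pointing down it reaches from about 400 to 825 mm from the base axis. Payload 7 kg.
Tool frame: the origin (TCP) lies at the very end of the fingers, on their centre line; the grasp point (between the pads) lies 19 mm behind it; z points along the fingers, y is the direction in which the jaws open and shut (so a half turn about z gives the same grasp; the last joint's range is limited). The gripper opens to 88 mm and grips with 3 to 60 N. Pads are 19 mm wide; open, the fingers measure 130 mm over their backs; the gripper's body (78 mm by 193 mm) begins 47 mm behind the grasp point.
Start: joints at [1.491, 0.359, 0.012, 0, -1.224, -0.288], TCP at [242.712, 629.83, 196.561] pointing down, gripper open.
Joint ranges: [-3.07, 3.07], [-1.43, 2.12], [-1.02, 1.25], [-3.03, 1.67], [-3.05, -0], [-3.03, 3.03]. Speed limits (rad/s): [2.39, 2.39, 3.01, 3.14, 3.14, 3.14].

## Interface

Orientations are given as a unit quaternion [x, y, z, w].
In Python, from plant import bot gives the robot as it stands. Calls block until the motion is done:
- bot.move_ptp(position, orientation): joint-space move of the TCP to a pose.
- bot.line_to(position, velocity=150, ori=None): straight line of the TCP; ori=None keeps the orientation; velocity is the mean speed in mm/s.
- bot.move_joints(angles): joint-space move.
- bot.move_gripper(opening, force=None): finger opening in mm; force is the grip in N (None keeps the last); returns when the fingers have stopped.
- bot.pause(seconds).
- bot.solve_ik(position, orientation): joint angles nearest the present ones, or None.
- bot.read_state(): the state.
- bot.camera(name): name is "scene" or "top" or "wrist"; returns the picture (480x640x3 uint8, red, green, blue); there is no depth.
- bot.get_calibration(name): a dict with "fx", "fy", "cx", "cy" (pixels), "distortion" ([k1, k2, p1, p2, k3] as OpenCV has them; the pictures are not rectified), "view" (4x4, takes a point from world to camera coordinates); the wrist camera has in their place "T_tool_cam" (4x4, takes a point from camera to tool coordinates, whose origin is the TCP and whose axes are the flange's). Camera axes: x right, y up, looking along -z (the intrinsics and any distortion apply to the point x, -y, -z); pixel columns grow to the right and rows downward; lengths in mm; the calibration is good to about 2 mm. A picture is of the moment at which its call begins: read the wrist's pose just before it. get_calibration takes no time and is no camera call.
A pose or a line that the arm cannot do raises bot.Unreachable and nothing moves.
- bot.close_job(): hands the job in, once; it reports no verdict.
The state is a dict: "t": time; "joint_pos": joint angles; "qvel": joint speeds; "tau": joint torques, N m; "tcp_pos": TCP position; "eef_rot": TCP orientation; "contact_force": force on the tool from outside, world axes, zero at the start; "moment": the same for the moment, N m; "width": finger opening in mm.
Only numpy, scipy, OpenCV 4.12 (cv2) and the standard library are available. Lean on these libraries where they do the work, as an engineer would, in place of code of your own. Each camera call takes 0.05 s, during which the arm holds its last target.

## Working session

There is one attempt and no reset: what is moved stays moved. The work goes in short steps, each a Python script; the robot and the scene stay as the last script left them, time stands still between calls to the robot, and variables do not carry over. Pictures are saved under pics/ and viewed, and the job is handed in when it is done.

```bash
ls; mkdir -p pics; python3 - <<'E'
from plant import bot
import cv2,json
for n in ("scene","top","wrist"):
    im=bot.camera(n); cv2.imwrite(f"pics/{n}0.png",im[:,:,::-1])
    c=bot.get_calibration(n); print(n,{k:(v.tolist() if hasattr(v,'tolist') else v) for k,v in c.items()})
print(bot.read_state())
E
```

```text
pics
scene {'fx': 474.77597352646944, 'fy': 474.77597352646944, 'cx': 312.59951568754053, 'cy': 244.7847399772712, 'distortion': [-0.12727118601034348, 0.0, 0.0, 0.0, 0.0], 'view': [[0.45095507072516106, 0.8924664140727219, 0.011967620458652945, -237.19128362948237], [-0.6589130396554213, 0.32383835504562336, 0.6789420637826161, 275.8706592569184], [0.602057414504064, -0.31405798756522996, 0.7340943059901498, -1878.5334052723863], [0.0, 0.0, 0.0, 1.0]]}
top {'fx': 436.68148230737955, 'fy': 436.68148230737955, 'cx': 321.504358737466, 'cy': 235.9094856188638, 'distortion': [-0.07601638573270304, 0.0, 0.0, 0.0, 0.0], 'view': [[0.006076578758117337, -0.9994495285410396, -0.03261464532522257, 2.999322989242489], [0.9985103737703279, 0.004295889176343409, 0.054392819463827465, -550.3541871689906], [-0.05422276886729732, -0.03289658394542268, 0.9979868266170074, -1086.1241230177197], [0.0, 0.0, 0.0, 1.0]]}
wrist {'fx': 427.1260542251548, 'fy': 427.1260542251548, 'cx': 326.03808920236435, 'cy': 247.7992940097503, 'distortion': [-0.001203843983353366, 0.0, 0.0, 0.0, 0.0], 'T_tool_cam': [[-0.0
[... 245 characters left out ...]
77486], [0.0, 0.0, 0.0, 1.0]]}
{'t': 0.15, 'joint_pos': array([ 1.49110868e+00,  3.59203933e-01,  1.12622757e-02, -2.33142203e-04,
       -1.22411284e+00, -2.88129452e-01]), 'qvel': array([-0.00084039, -0.00118913,  0.00169052,  0.00128587, -0.0014622 ,
       -0.00020979]), 'tau': array([-2.17503162e-03, -5.83273816e+01,  2.93290132e+01,  7.00124592e+00,
        8.82729742e-03, -1.16840347e-04]), 'tcp_pos': array([242.58726458, 629.45749692, 195.85066202]), 'eef_rot': array([ 9.83128976e-01, -1.82912571e-01, -4.35706830e-05,  6.37075746e-04]), 'contact_force': array([-0.2390999 ,  0.02250703,  0.04262535]), 'moment': array([ 0.01340596,  0.04637736, -0.00286683]), 'width': 87.9842265997377}
```

View pics/scene0.png

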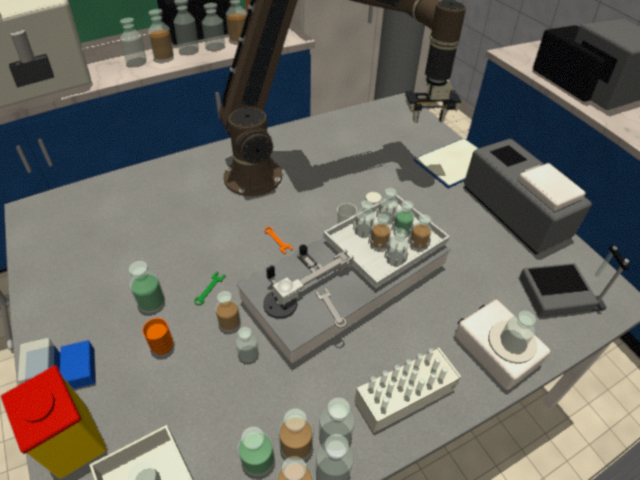

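View pics/top0.png

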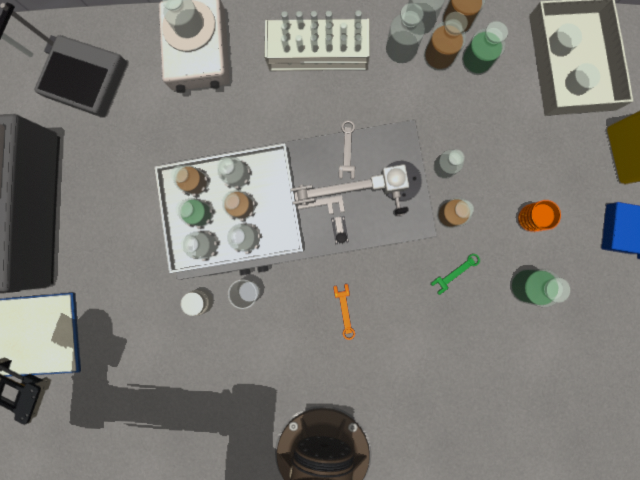

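View pics/wrist0.png

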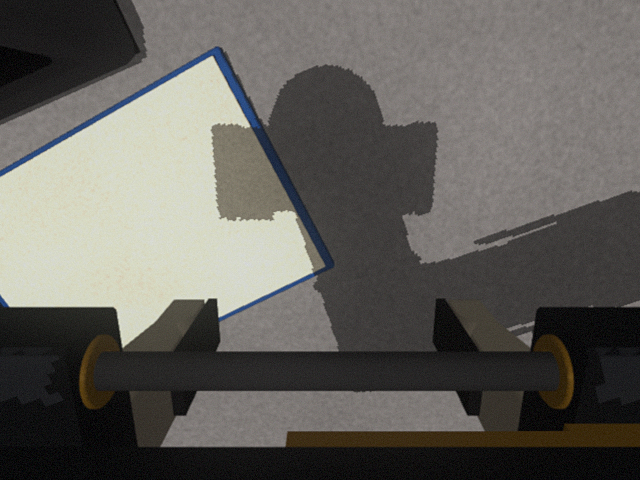

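```bash
cat > h.py <<'E'
import numpy as np, cv2
from scipy.spatial.transform import Rotation as R
from plant import bot
def cam(n,st=None):
    c=bot.get_calibration(n); K=np.array([[c['fx'],0,c['cx']],[0,c['fy'],c['cy']],[0,0,1.]]); d=np.array(c['distortion'])
    if n=='wrist':
        T=np.eye(4); T[:3,:3]=R.from_quat(st['eef_rot']).as_matrix(); T[:3,3]=st['tcp_pos']
        W=T@np.array(c['T_tool_cam'])
    else: W=np.linalg.inv(np.array(c['view']))
    return K,d,W
def ray(C,uv):
    K,d,W=C; p=cv2.undistortPoints(np.array([[uv]],float),K,d)[0,0]
    v=W[:3,:3]@np.array([p[0],-p[1],-1.]); return W[:3,3],v/np.linalg.norm(v)
def onz(C,uv,z):
    o,v=ray(C,uv); return o+v*(z-o[2])/v[2]
def proj(C,P):
    K,d,W=C; V=np.linalg.inv(W); q=V[:3,:3]@np.array(P,float)+V[:3,3]
    return cv2.projectPoints(np.array([[q[0],-q[1],-q[2]]]),np.zeros(3),np.zeros(3),K,d)[0][0,0]
def crop(im,x0,y0,x1,y1,s,name):
    cv2.imwrite(name,cv2.resize(im[y0:y1,x0:x1,::-1],None,fx=s,fy=s,interpolation=cv2.INTER_CUBIC))
E
python3 - <<'E'
import cv2
im=cv2.imread('pics/top0.png')[:,:,::-1]
from h import *
crop(im,280,110,440,260,5,'pics/topc.png')
C=cam('top')
for n,uv,z in [('head',(396,178),169),('cornerfar',(418,122),90),('cornernear',(436,237),90),('knob',(340,236),138),('paddle',(401,210),172)]: print(n,onz(C,uv,z).round(1))
E
```

```text
head [ 669.1 -160.9  169. ]
cornerfar [ 819.7 -225.5   90. ]
cornernear [ 544.9 -264.9   90. ]
knob [543.6 -39.6 138. ]
paddle [ 598.6 -170.9  172. ]
```

View pics/topc.png

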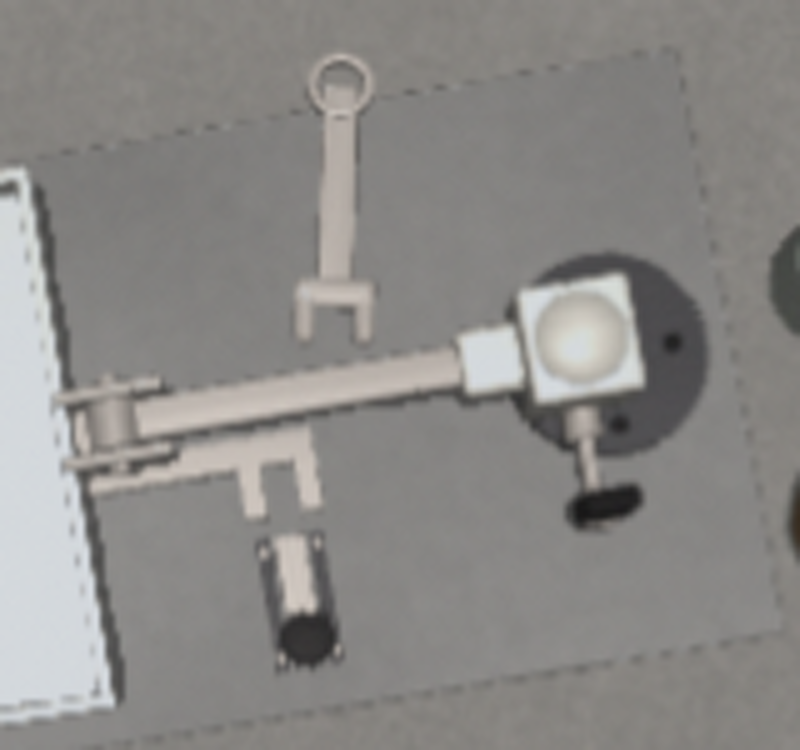

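```bash
cat >> h.py <<'E'
TH=0.142; ORG=np.array([644.,13.5,0])
def Rz(th=None): return R.from_euler('z',TH if th is None else th)
def S(p): return Rz().apply(np.array(p,float))+ORG       # shaker -> world
def Si(p): return Rz().inv().apply(np.array(p,float)-ORG)
def Q(sign=1,tilt=0.):  # tool y along sign*shaker x, z down, then tilt about shaker x
    y=np.array([sign,0,0.]); z=np.array([0,0,-1.]); x=np.cross(y,z)
    return (Rz()*R.from_euler('x',tilt)*R.from_matrix(np.c_[x,y,z])).as_quat()
E
python3 - <<'E'
from h import *
for s in (1,-1):
    for p,t in [((-60,-110,350),0),((-130,-40,114),0),((-74,-180,140),0),((-88,-150,225),-.38)]:
        j=bot.solve_ik(S(p).tolist(),Q(s,t).tolist()); print(s,p,None if j is None else np.round(j,2))
s=1
p=bot.read_state()['tcp_pos']
bot.line_to([p[0],p[1],380],250)
bot.move_ptp(S((-60,-110,350)).tolist(),Q(1).tolist())
bot.pause(.2)
st=bot.read_state(); im=bot.camera('wrist'); cv2.imwrite('pics/w1.png',im[:,:,::-1])
import pickle; pickle.dump(st,open('w1.pkl','wb')); print(st['t'],st['tcp_pos'])
C=cam('wrist',st)
for n,q in dict(ball=(0,-180,169),paddle=(-74,-180,172),knob0=(-115,-40,138),cn=(-140,-260,90),cf=(140,-260,90),hinge=(0,30,136)).items(): print(n,proj(C,S(q)).round(1))
E
```

```text
1 (-60, -110, 350) None
1 (-130, -40, 114) [ 0.29  0.18 -0.44  0.   -0.95  2.99]
1 (-74, -180, 140) [ 0.03  0.31 -0.19  0.   -1.07 -3.03]
1 (-88, -150, 225) [ 0.32  0.16 -0.42  0.42 -1.1   2.75]
-1 (-60, -110, 350) [ 0.15  0.19  0.13  0.   -1.5  -0.01]
-1 (-130, -40, 114) [ 0.29  0.18 -0.44  0.   -0.95 -0.15]
-1 (-74, -180, 140) [ 0.03  0.31 -0.19  0.   -1.07  0.11]
-1 (-88, -150, 225) [ 0.32  0.16 -0.42  0.42 -1.1  -0.4 ]Traceback (most recent call last):
  File "<stdin>", line 8, in <module>
plant.Unreachable: the arm cannot take that pose within its joint ranges
```

```bash
python3 - <<'E'
from h import *
bot.move_ptp(S((-60,-170,350)).tolist(),Q(-1).tolist())
bot.pause(.3)
st=bot.read_state(); im=bot.camera('wrist'); cv2.imwrite('pics/w1.png',im[:,:,::-1])
import pickle; pickle.dump(st,open('w1.pkl','wb')); print(st['t'],st['tcp_pos'])
C=cam('wrist',st)
for n,q in dict(ball=(0,-180,169),paddle=(-74,-180,172),knob0=(-115,-40,138),cn=(-140,-260,90),cf=(140,-260,90),hinge=(0,30,136)).items(): print(n,proj(C,S(q)).round(1))
E
```

```text
4.3917 [ 608.74500946 -163.05114408  349.98461183]
ball [257.2 199.6]
paddle [342.  200.2]
knob0 [378.9 327.5]
cn [406.1 105.5]
cf [124.9 105.7]
hinge [271.  384.6]
```

View pics/w1.png

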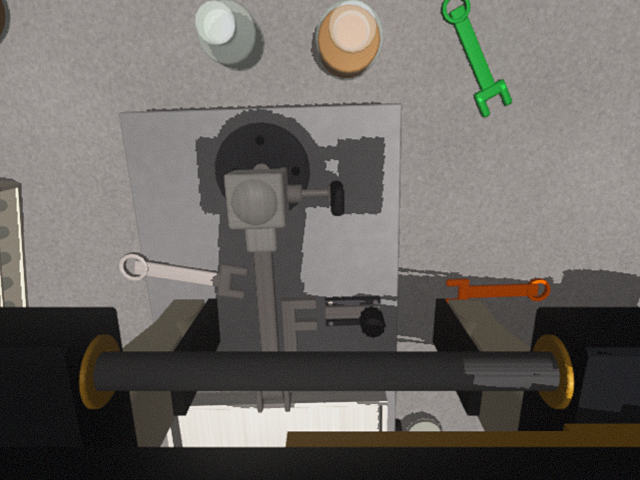

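```bash
python3 - <<'E'
from h import *
im=cv2.imread('pics/w1.png')[:,:,::-1]
crop(im,110,90,430,350,2.5,'pics/w1c.png')
E
```

```text
(no output)
```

View pics/w1c.png

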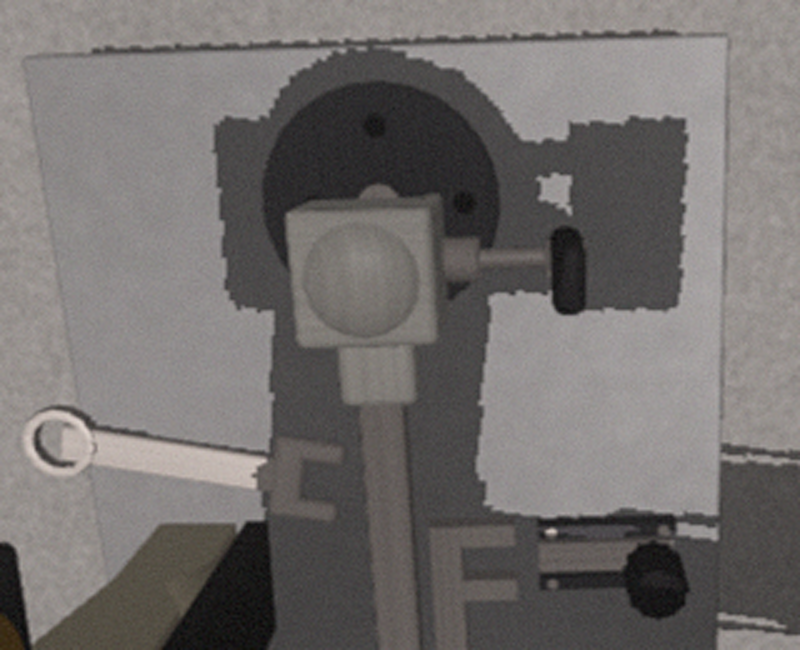

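```bash
python3 - <<'E'
from h import *
import pickle
st=pickle.load(open('w1.pkl','rb')); W=cam('wrist',st); T=cam('top')
g=lambda x,y:(x/2.5+110,y/2.5+90); t=lambda x,y:(x/5+280,y/5+110)
obs=[('cf',onz(W,g(25,58),90),(140,-260)),('cn',onz(W,g(727,36),90),(-140,-260)),('disc',onz(W,g(381,198),104),(0,-180)),
('head',onz(W,g(360,275),171),(0,-180)),('pad',onz(W,g(567,240),172),(-74,-180)),('bar',onz(W,g(388,520),142),None),('knob',onz(W,g(657,583),138),None),
('Tcf',onz(T,t(675,50),90),(140,-260)),('Tcn',onz(T,t(782,632),90),(-140,-260)),('Tdisc',onz(T,t(610,354),104),(0,-180)),('Tpad',onz(T,t(606,500),172),(-74,-180)),('Tknob',onz(T,t(307,636),138),None),('Tbar0',onz(T,t(150,416),142),None)]
def fit(o):
    A=np.array([x[2] for x in o],float);B=np.array([x[1][:2] for x in o]);a=A-A.mean(0);b=B-B.mean(0)
    th=np.arctan2((a[:,0]*b[:,1]-a[:,1]*b[:,0]).sum(),(a*b).sum()); r=np.array([[np.cos(th),-np.sin(th)],[np.sin(th),np.cos(th)]])
    org=B.mean(0)-r@A.mean(0); print('fit',th.round(4),org.round(1),(B-(A@r.T+org)).round(1).tolist())
f=[x for x in obs if x[2]]
fit([x for x in f if x[0][0]!='T']); fit([x for x in f if x[0][0]=='T']); fit(f)
for x in obs: print(x[0],x[1].round(1),Si(x[1]).round(1),x[2])
E
```

```text
fit 0.1795 [641.2   8.4] [[-1.1, 6.2], [-2.2, 8.4], [2.6, -14.2], [-1.4, 4.3], [2.1, -4.8]]
fit 0.1564 [645.1  10.3] [[0.7, 6.3], [-1.0, 2.5], [1.7, -16.4], [-1.4, 7.6]]
fit 0.1677 [643.2   9.3] [[-0.4, 7.5], [-0.9, 6.4], [2.7, -14.7], [-1.3, 3.8], [2.3, -6.2], [-0.1, 5.2], [-2.3, 4.6], [1.6, -15.7], [-1.6, 9.1]]
cf [ 824.2 -216.2   90. ] [ 145.9 -252.8   90. ] (140, -260)
cn [ 547.6 -264.    90. ] [-134.7 -261.    90. ] (-140, -260)
disc [ 675.9 -182.8  104. ] [   3.8 -198.9  104. ] (0, -180)
head [ 671.9 -164.4  171. ] [   2.4 -180.   171. ] (0, -180)
pad [ 602.5 -186.7  172. ] [ -69.4 -192.3  172. ] (-74, -180)
bar [655.7 -60.6 142. ] [  1. -75. 142.] None
knob [543.  -46.3 138. ] [-108.5  -44.9  138. ] None
Tcf [ 824.5 -218.4   90. ] [ 145.9 -255.1   90. ] (140, -260)
Tcn [ 546.3 -265.8   90. ] [-136.3 -262.7   90. ] (-140, -260)
Tdisc [ 674.8 -183.8  104. ] [   2.6 -199.7  104. ] (0, -180)
Tpad [ 598.6 -171.3  172. ] [ -71.1 -176.6  172. ] (-74, -180)
Tknob [541.  -42.7 138. ] [-110.   -41.1  138. ] None
Tbar0 [639.4  28.1 142. ] [ -2.5  15.1 142. ] None
```

```bash
sed -i 's/^TH=.*/TH=0.168; ORG=np.array([643.,11.,0])/' h.py; python3 - <<'E'
from h import *
import pickle
st=pickle.load(open('w1.pkl','rb')); W=cam('wrist',st); T=cam('top')
g=lambda x,y:(x/2.5+110,y/2.5+90); t=lambda x,y:(x/5+280,y/5+110)
obs=[('cf',onz(W,g(25,58),90),(140,-260)),('cn',onz(W,g(727,36),90),(-140,-260)),
('head',onz(W,g(360,275),171),(0,-180)),('pad',onz(W,g(569,277),172),(-74,-180)),('bar',onz(W,g(388,520),142),None),('knob',onz(W,g(657,584),138),None),
('Tcf',onz(T,t(675,50),90),(140,-260)),('Tcn',onz(T,t(782,632),90),(-140,-260)),('Thead',onz(T,t(582,337),169),(0,-180)),('Tpad',onz(T,t(606,500),172),(-74,-180)),('Tknob',onz(T,t(307,636),138),None),('Tbar0',onz(T,t(150,416),142),None)]
def fit(o):
    A=np.array([x[2] for x in o],float);B=np.array([x[1][:2] for x in o]);a=A-A.mean(0);b=B-B.mean(0)
    th=np.arctan2((a[:,0]*b[:,1]-a[:,1]*b[:,0]).sum(),(a*b).sum()); r=np.array([[np.cos(th),-np.sin(th)],[np.sin(th),np.cos(th)]])
    org=B.mean(0)-r@A.mean(0); print('fit',th.round(4),org.round(1),(B-(A@r.T+org)).round(1).tolist())
f=[x for x in obs if x[2]]
fit([x for x in f if x[0][0]!='T']); fit([x for x in f if x[0][0]=='T']); fit(f)
for x in obs: print(x[0],x[1].round(1),Si(x[1]).round(1),x[2])
E
```

```text
fit 0.1707 [641.8  15.3] [[0.3, 1.0], [-0.3, 0.7], [-0.5, -2.3], [0.5, 0.6]]
fit 0.1654 [642.   15.7] [[1.6, -0.7], [-0.4, -2.0], [-1.2, 0.0], [0.0, 2.7]]
fit 0.168 [641.9  15.5] [[0.8, 1.3], [0.3, 0.3], [-0.1, -2.4], [0.9, 0.3], [1.1, -1.0], [-1.1, -1.6], [-1.6, 0.2], [-0.4, 3.0]]
cf [ 824.2 -216.2   90. ] [ 140.7 -254.3   90. ] (140, -260)
cn [ 547.6 -264.    90. ] [-140.  -255.1   90. ] (-140, -260)
head [ 671.9 -164.4  171. ] [  -0.8 -177.7  171. ] (0, -180)
pad [ 600.  -174.1  172. ] [ -73.4 -175.3  172. ] (-74, -180)
bar [655.7 -60.6 142. ] [  0.5 -72.8 142. ] None
knob [542.9 -45.9 138. ] [-108.2  -39.3  138. ] None
Tcf [ 824.5 -218.4   90. ] [ 140.6 -256.5   90. ] (140, -260)
Tcn [ 546.3 -265.8   90. ] [-141.7 -256.8   90. ] (-140, -260)
Thead [ 670.4 -161.8  169. ] [  -1.9 -174.9  169. ] (0, -180)
Tpad [ 598.6 -171.3  172. ] [ -74.2 -172.4  172. ] (-74, -180)
Tknob [541.  -42.7 138. ] [-109.6  -35.9  138. ] None
Tbar0 [639.4  28.1 142. ] [ -0.7  17.5 142. ] None
```

```bash
sed -i 's/^TH=.*/TH=0.168; ORG=np.array([641.9,15.4,0])/' h.py; python3 - <<'E'
from h import *
q=Q(-1).tolist()
bot.move_gripper(0,20)
bot.move_ptp(S((-155,-41,230)).tolist(),q)
bot.line_to(S((-155,-41,114)).tolist(),150)
bot.pause(.2)
f0=bot.read_state()['contact_force']; print('f0',f0.round(2),bot.read_state()['width'])
log=[]
x=-155
bot.line_to(S((-144,-41,114)).tolist(),60); x=-144
while x<-92:
    x+=2; bot.line_to(S((x,-41,114)).tolist(),40)
    st=bot.read_state(); f=Rz().inv().apply(st['contact_force']-f0); log.append((x,Si(st['tcp_pos'])[0].round(1),f.round(1).tolist()))
    if f[0]<-12: break
for l in log: print(*l)
im=bot.camera('top'); crop(im,280,110,440,260,5,'pics/t2.png'); print(bot.read_state()['t'])
E
```

```text
f0 [-0.63 -0.35 -0.13] 0.354435979996224
-142 -142.0 [0.2, 0.9, 0.1]
-140 -139.9 [0.2, -0.3, 0.2]
-138 -137.9 [0.0, 1.4, -0.5]
-136 -135.9 [1.3, -0.0, -0.3]
-134 -133.9 [0.7, -0.1, -0.3]
-132 -131.9 [0.9, 0.5, -0.1]
-130 -129.9 [0.4, 0.4, -0.4]
-128 -127.8 [0.8, 0.7, 0.6]
-126 -125.9 [0.4, 0.8, 0.3]
-124 -123.9 [1.1, 0.0, -0.3]
-122 -121.9 [-0.3, 0.7, 0.6]
-120 -119.9 [1.5, 0.3, 0.6]
-118 -117.9 [0.6, 0.1, 0.0]
-116 -115.9 [0.3, 0.5, 0.5]
-114 -113.9 [0.8, -0.3, 0.1]
-112 -111.9 [0.6, 0.8, -0.0]
-110 -109.9 [1.4, -0.5, 0.1]
-108 -107.9 [0.1, 0.9, -0.3]
-106 -105.9 [-0.2, 0.6, -0.7]
-104 -103.9 [1.1, 0.7, 0.2]
-102 -101.9 [0.9, 0.0, -0.2]
-100 -99.9 [0.3, 0.2, -0.7]
-98 -97.9 [0.0, -0.3, 0.5]
-96 -95.9 [0.3, -0.1, 0.7]
-94 -93.9 [0.3, -0.2, 0.8]
-92 -91.9 [-0.2, 0.1, 0.1]
14.6917
```

View pics/t2.png

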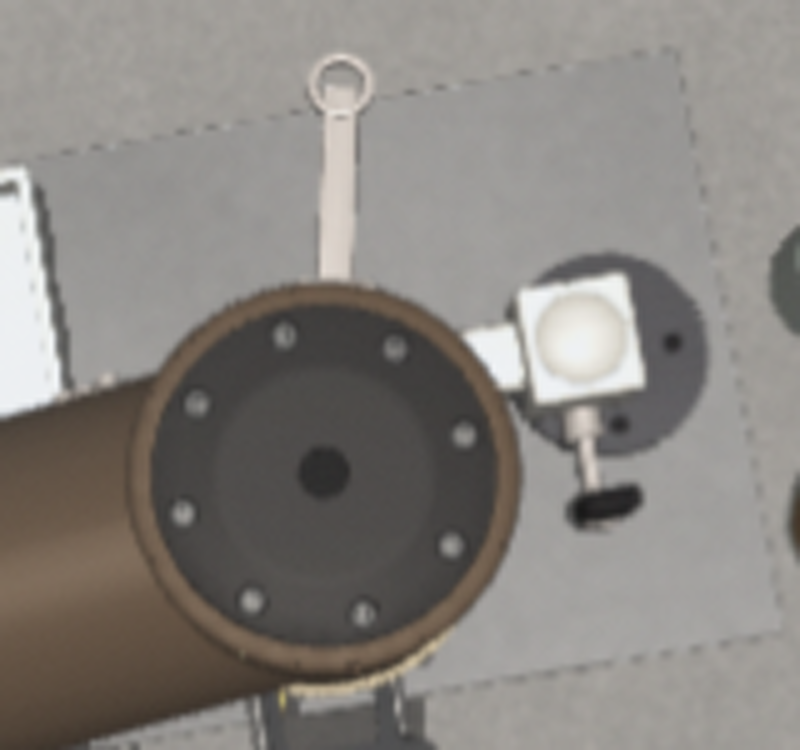

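```bash
python3 - <<'E'
from h import *
im=bot.camera('wrist'); cv2.imwrite('pics/w3.png',im[:,:,::-1])
im=bot.camera('scene'); crop(im,230,180,460,370,3.4,'pics/s3.png')
print(bot.read_state()['contact_force'])
E
```

```text
[-0.60335887  0.35557137 -0.00398744]
```

View pics/w3.png

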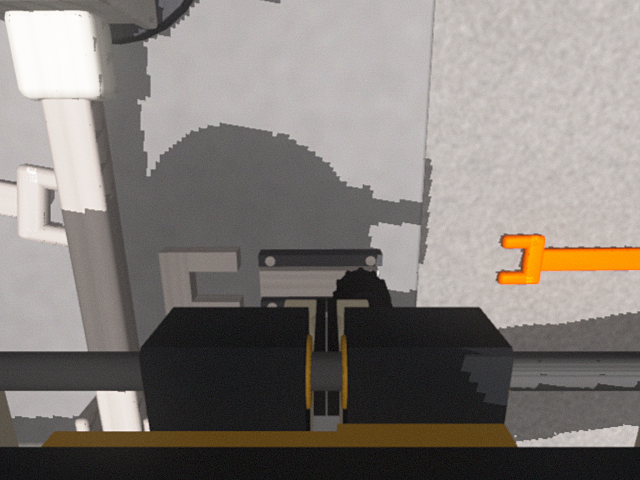

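View pics/s3.png

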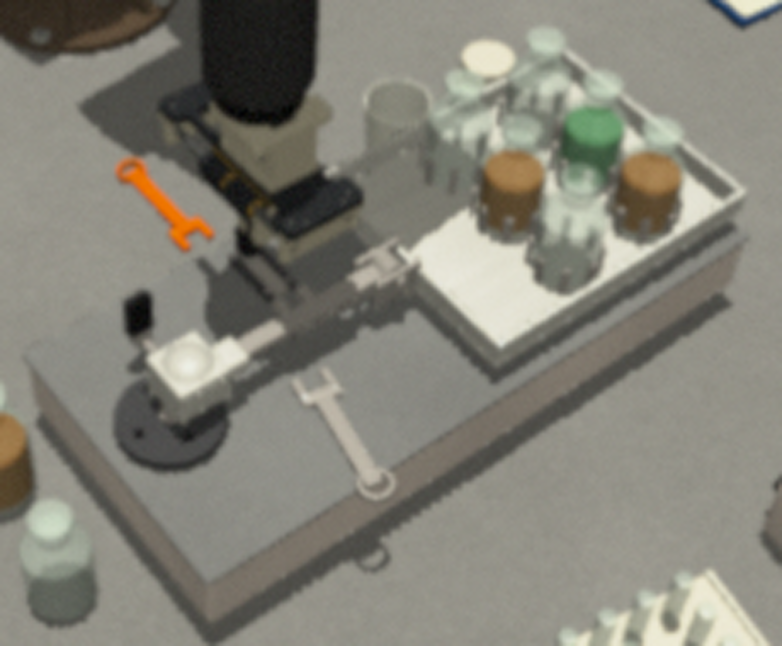

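```bash
python3 - <<'E'
from h import *
st=bot.read_state(); W=cam('wrist',st); print(Si(st['tcp_pos']),st['t'])
print(proj(W,st['tcp_pos']),[proj(W,S((x,-40,138))).round(0) for x in (-115,-108,-77)],[proj(W,S((-108,y,z))).round(0) for y,z in((-40,124),(-52,138),(-28,138))])
for z in(138,124,108): print(Si(onz(W,(361,290),z)))
im=cv2.imread('pics/w3.png')[:,:,::-1]; crop(im,230,230,430,380,4,'pics/w3c.png')
E
```

```text
[-92.01393409 -40.98415332 114.00401284] 14.7917
[325.9610388 290.688884 ] [array([381., 315.]), array([364., 315.]), array([290., 315.])] [array([361., 301.]), array([365., 288.]), array([363., 340.])]
[-106.51298795  -51.29729038  138.        ]
[-107.75713686  -45.47336394  124.        ]
[-109.17902133  -38.81744801  108.        ]
```

View pics/w3c.png

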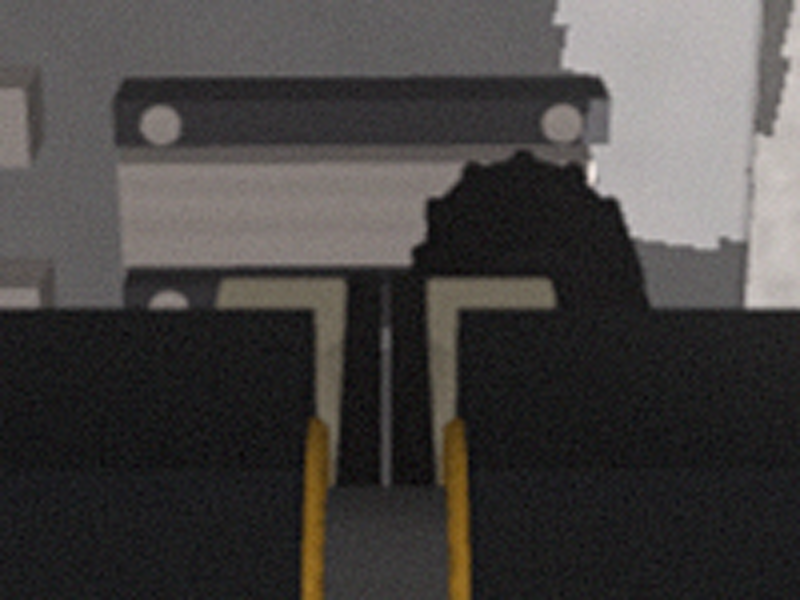

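```bash
python3 - <<'E'
from h import *
C=cam('scene'); T=cam('top')
im=cv2.imread('pics/scene0.png')[:,:,::-1]; crop(im,380,50,500,140,6,'pics/s0g.png')
p0=np.array([242.6,629.5,195.9]);
for d in (0,20,40): print(d,(proj(C,p0+[0,0,d])-[380,50])*6, proj(T,p0+[0,0,d]))
q=R.from_quat([.98313,-.18291,0,0.0006]).apply([0,44,0]); print([(proj(C,p0+s*q)-[380,50])*6 for s in(1,-1)])
st=bot.read_state(); 
for d in (0,20,40): print((proj(C,st['tcp_pos']+[0,0,d])-[230,180])*3.4)
print('knob',(proj(C,S((-108,-40,138)))-[230,180])*3.4)
E
```

```text
0 [280.473127   457.90898639] [ 36.27907642 369.13068425]
20 [285.98188102 431.11272966] [ 30.27617658 371.29251607]
40 [291.55441043 403.9332855 ] [ 24.04535052 373.53468927]
[array([213.87975036, 459.93198188]), array([346.49671515, 456.00976911])]
[258.26175119 250.96616017]
[258.29931849 235.97045615]
[258.33817691 220.66290247]
knob [248.67945458 221.69424888]
```

View pics/s0g.png

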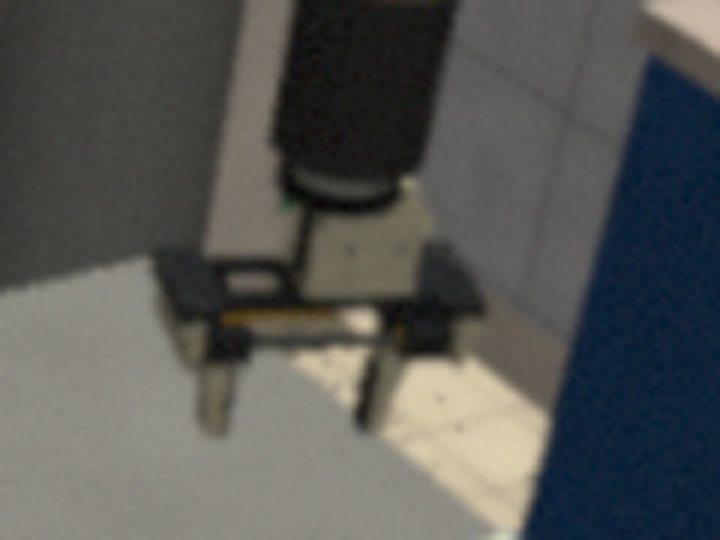

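```bash
python3 - <<'E'
from h import *
bot.line_to(S((-108,-41,114)).tolist(),80)
bot.pause(.1)
f0=np.mean([bot.read_state()['contact_force'] for _ in range(3)],0); z=114
while z>95:
    z-=1; bot.line_to(S((-108,-41,z)).tolist(),30)
    st=bot.read_state(); f=Rz().inv().apply(st['contact_force']-f0); print(z,st['tcp_pos'][2].round(1),f.round(1))
    if np.linalg.norm(f)>4: break
print(bot.read_state()['t'])
E
```

```text
113 112.8 [0.3 0.6 0.8]
112 111.9 [-0.7  1.5 -0.3]
111 110.9 [0.2 0.8 1.7]
110 109.9 [ 0.2  1.2 -0.3]
109 108.9 [-0.2  0.2  0.5]
108 108.4 [-0.2  0.8  2.6]
107 108.3 [-0.7  1.6  9.5]
16.9917
```

```bash
python3 - <<'E'
from h import *
bot.line_to(S((-108,-41,116)).tolist(),60)
bot.line_to(S((-170,-41,116)).tolist(),120)
bot.line_to(S((-170,-41,86)).tolist(),80)
bot.pause(.1)
f0=np.mean([bot.read_state()['contact_force'] for _ in range(3)],0)
bot.line_to(S((-146,-41,86)).tolist(),60); x=-146
log=[]
while x<-90:
    x+=2; bot.line_to(S((x,-41,86)).tolist(),40)
    st=bot.read_state(); f=Rz().inv().apply(st['contact_force']-f0); log.append((x,Si(st['tcp_pos'])[0].round(1),f.round(1).tolist()))
    if f[0]<-10 or (x<-115 and f[0]<-7): break
for l in log: print(*l)
im=bot.camera('wrist'); cv2.imwrite('pics/w4.png',im[:,:,::-1]); print(bot.read_state()['t'])
E
```

```text
-144 -144.1 [-0.5, 0.6, -1.6]
-142 -141.9 [0.2, 0.6, -1.1]
-140 -139.9 [-1.0, 1.2, 0.1]
-138 -137.9 [-0.1, 0.3, -0.7]
-136 -136.0 [-0.6, -0.0, -0.3]
-134 -134.2 [-1.9, 0.8, -0.8]
-132 -132.0 [-1.9, 0.3, -0.7]
-130 -129.9 [-1.4, 0.6, 0.2]
-128 -127.8 [-1.6, 1.0, -0.5]
-126 -125.8 [-2.0, 1.1, -0.4]
-124 -123.8 [-0.8, 0.5, -0.5]
-122 -121.8 [-1.4, 0.4, -0.7]
-120 -119.8 [-2.0, 0.7, -1.6]
-118 -117.8 [-1.5, 1.5, -0.4]
-116 -115.8 [-1.8, 0.9, -0.1]
-114 -113.8 [-2.5, 0.5, -0.2]
-112 -111.8 [-1.4, 1.6, -2.1]
-110 -109.8 [-1.8, 1.8, -0.8]
-108 -107.8 [-1.9, 0.4, -0.7]
-106 -105.8 [-2.0, 1.3, -0.2]
-104 -104.1 [-4.0, 1.6, -0.4]
-102 -103.8 [-8.5, 2.6, 3.9]
-100 -103.7 [-15.4, 3.9, 10.4]
24.9333
```

View pics/w4.png

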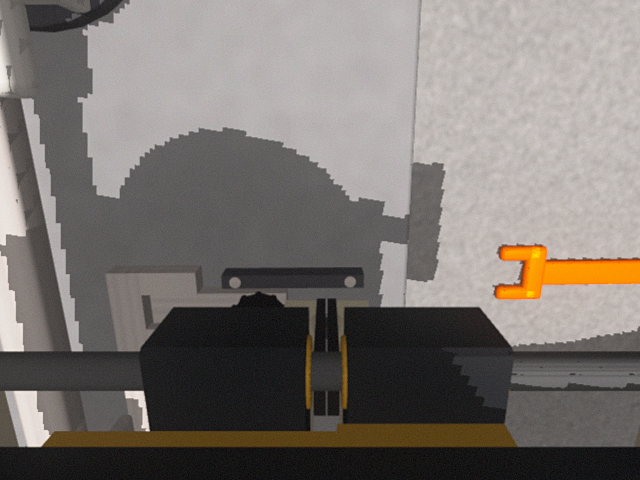

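```bash
cat >> h.py <<'E'
def arc(p0,a): # p0 shaker coords TCP, rotate about hinge by -a
    h=np.array([p0[0],30,136.]); return R.from_euler('x',-a).apply(np.array(p0)-h)+h
E
python3 - <<'E'
from h import *
q=Q(-1).tolist()
for a in (0,.2,.39): print(bot.solve_ik(S(arc((-88,-178,110),a)).tolist(),Q(-1,-a).tolist()) is not None)
bot.line_to(S((-112,-41,86)).tolist(),60)
bot.line_to(S((-112,-41,165)).tolist(),150)
bot.move_gripper(40,20)
bot.line_to(S((-74,-178,165)).tolist(),150)
bot.line_to(S((-74,-178,150)).tolist(),100)
st=bot.read_state(); im=bot.camera('wrist'); cv2.imwrite('pics/w5.png',im[:,:,::-1]); im=bot.camera('top'); crop(im,280,110,440,260,5,'pics/t5.png'); print(st['t'],st['contact_force'],st['width'])
E
```

```text
True
True
True
28.2083 [ 0.20093821 -0.12010367 -0.21988587] 40.19661220846853
```

View pics/w5.png

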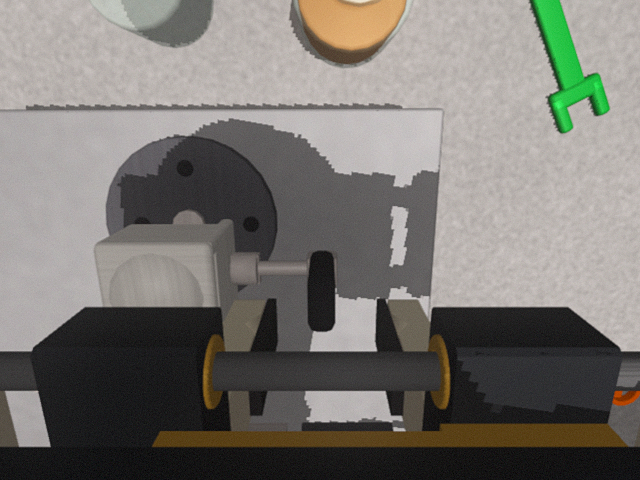

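View pics/t5.png

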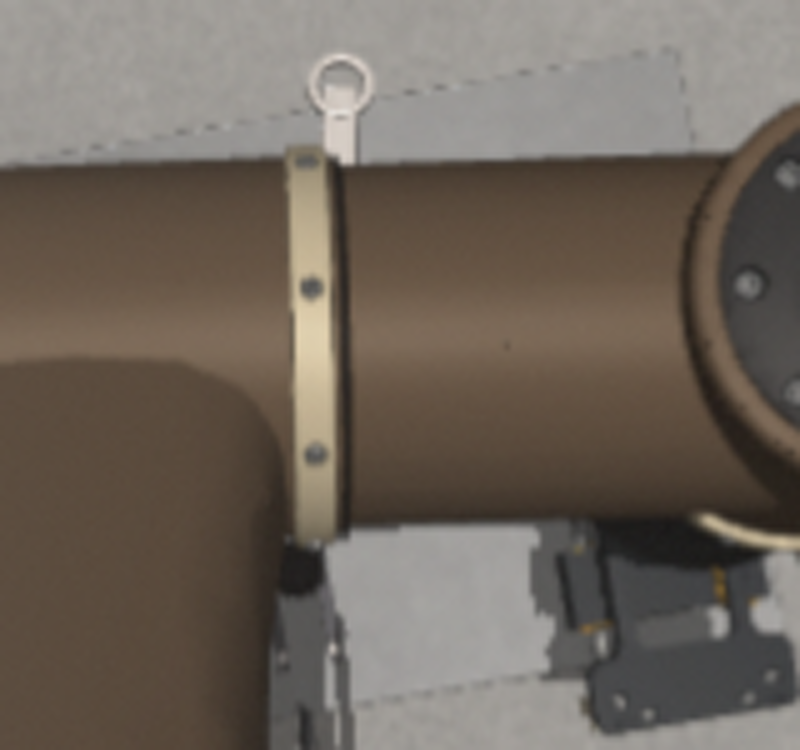

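```bash
python3 - <<'E'
from h import *
st=bot.read_state(); W=cam('wrist',st)
print(proj(W,S((-72,-180,172))),proj(W,S((-77,-40,138))))
bot.line_to(S((-72.3,-179,110)).tolist(),100)
f0=bot.read_state()['contact_force']
bot.move_gripper(0,40)
st=bot.read_state(); print('width',st['width'],Rz().inv().apply(st['contact_force']),Rz().inv().apply(f0),st['t'],Si(st['tcp_pos']))
im=bot.camera('wrist'); cv2.imwrite('pics/w6.png',im[:,:,::-1])
E
```

```text
[321.78620979 305.31694676] [331.38616391 496.59667072]
width 11.727345509534324 [-0.29255521  1.04949096  2.40817776] [ 0.51653364 -0.27832375  0.2474406 ] 29.4333 [ -72.32044153 -178.99132136  110.2752588 ]
```

View pics/w6.png

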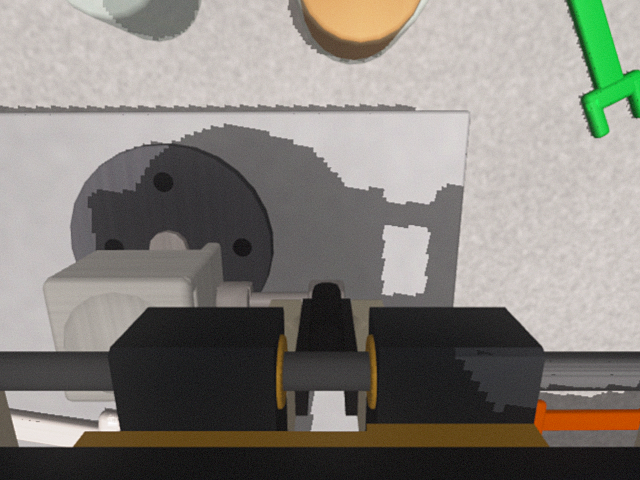

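```bash
python3 - <<'E'
from h import *
z=110
for dx in (4,8,11,13,14):
    bot.line_to(S((-72.3-dx,-179,z)).tolist(),50)
    st=bot.read_state(); f=Rz().inv().apply(st['contact_force']); print(dx,Si(st['tcp_pos']).round(1),f.round(1),round(st['width'],1))
    if f[0]>14: break
bot.pause(.15)
st=bot.read_state(); print(st['t'],Rz().inv().apply(st['contact_force']).round(1))
im=bot.camera('wrist'); cv2.imwrite('pics/w7.png',im[:,:,::-1])
E
```

```text
4 [ -75.3 -179.   110.3] [ 5.2 -0.5 -0.4] 11.6
8 [ -79.2 -179.1  110.3] [ 5.8 -1.2 -1. ] 11.8
11 [ -81.8 -179.1  110.3] [ 6.9 -0.8 -1.3] 11.8
13 [ -83.6 -179.1  110.3] [ 8.  -0.4 -2.4] 11.6
14 [ -84.4 -179.1  110.3] [ 7.7 -0.8 -2. ] 11.6
30.8833 [ 7.9  0.4 -2.7]
```

View pics/w7.png

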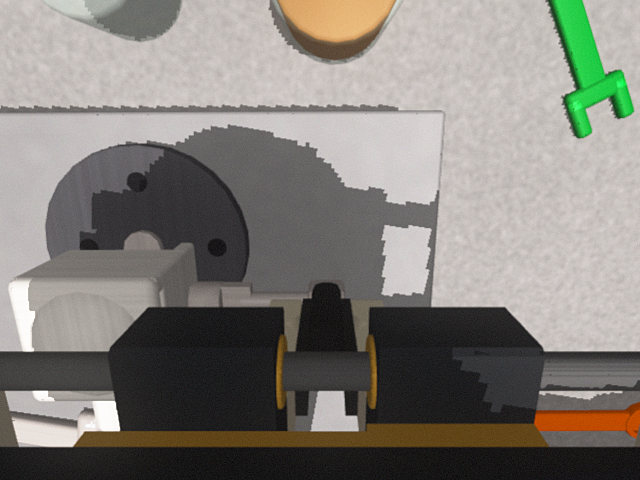

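```bash
python3 - <<'E'
from h import *
x=-72.3-16
bot.line_to(S((x,-179,110)).tolist(),40); bot.pause(.1)
st=bot.read_state(); print(Si(st['tcp_pos']).round(1),Rz().inv().apply(st['contact_force']).round(1))
for a in np.linspace(0,.39,9)[1:]:
    p=arc((x,-179,110),a); bot.line_to(S(p).tolist(),60,ori=Q(-1,-a).tolist())
    st=bot.read_state(); f=Rz().inv().apply(st['contact_force'])
    print(round(a,3),(Si(st['tcp_pos'])-p).round(1),f.round(1),round(st['width'],1))
    if np.linalg.norm(f)>25: print('stop'); break
print(st['t'])
im=bot.camera('scene'); crop(im,230,150,460,340,3.4,'pics/s8.png')
im=bot.camera('wrist'); cv2.imwrite('pics/w8.png',im[:,:,::-1])
E
```

```text
[ -86.2 -179.1  110.3] [ 8.4 -0.5 -3.7]
0.049 [2.1 0.4 0.4] [ 9.4 -0.2 -3.9] 11.5
0.098 [2.1 0.5 0.4] [ 9.5 -1.1 -3.8] 11.7
0.146 [2.1 0.5 0.4] [ 8.5  0.  -4.2] 11.7
0.195 [2.1 0.6 0.4] [10.1 -0.8 -4. ] 11.9
0.244 [2.1 0.6 0.4] [ 9.  -0.2 -4.1] 11.7
0.292 [2.1 0.7 0.3] [ 8.8  0.2 -4.2] 11.6
0.341 [2.1 0.8 0.3] [ 8.5 -1.1 -4.2] 11.7
0.39 [2.1 0.8 0.3] [ 9.8  0.  -3.8] 11.6
33.8833
```

View pics/s8.png

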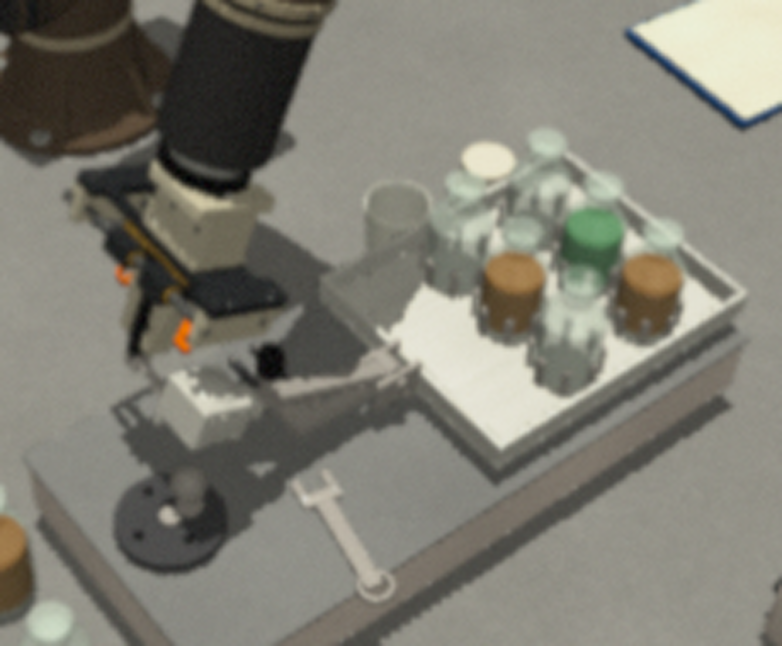

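View pics/w8.png

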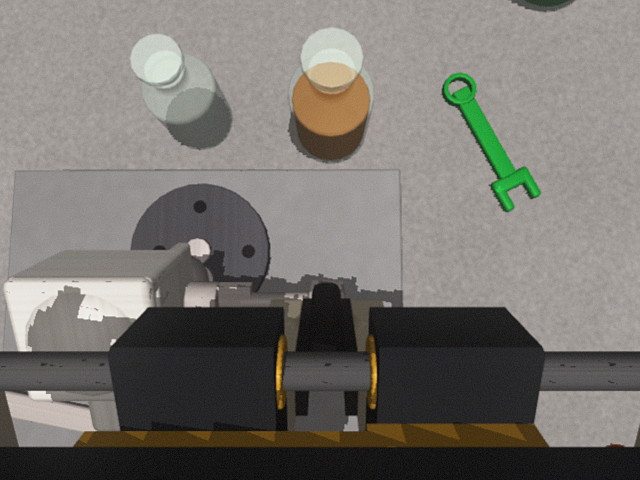

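```bash
python3 - <<'E'
from h import *
C=cam('scene')
for x in (-108,-80,-77): print(x,(proj(C,S((x,-40,138)))-[230,150])*3.4)
bot.pause(.3); st=bot.read_state(); print(st['t'],st['width'],st['contact_force'].round(1),Si(st['tcp_pos']).round(1),abs(st['qvel']).max())
bot.close_job()
E
```

```text
-108 [248.67945458 323.69424888]
-80 [267.2046239  342.63028564]
-77 [269.21298964 344.68305339]
34.2833 11.62021571899705 [ 8.4  2.5 -4.3] [ -86.2 -172.5  191.5] 0.0009849167876304942
the job is handed in; nothing more can be done
```

The tray lock is home, the coupler is off the ball, and I handed the job in at about 34 s still holding the link up by its latch paddle. There is no verdict yet, because handing in reports none.

- **First push missed:** the closed fingers passed over the lock knob without touching it. The real fingertips sit about 29 mm short of the stated TCP. I confirmed this by gently touching the top of the knob, and corrected every height after that.
- **Tray lock:** the second push moved the knob about 31 mm, until it hit the end stop at about 15 N. The top camera showed the knob moved by the same amount. In the last scene picture the knob is about where a fully home knob should appear, to within a few pixels.
- **Latch:** I gripped the paddle (width 11.7 mm, paddle 12 mm) and pulled it out about 14 mm against a spring force of 8 to 10 N.
- **Lift:** the link went up about 0.39 rad around its hinge. By calculation that puts the coupler about 81 mm from the ball. The scene picture shows the ball bare and the head above it.

At the end the arm was still, with the grip at 11.6 mm and steady forces of about 9 N sideways and 4 N of weight. The tray, spanner and the ware in view looked unmoved in the last pictures. I judged that by eye and did not measure it.

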